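# Torque a gas-line union nut with a break-over wrench

### The arm

A 6-joint arm with a two-finger parallel gripper is mounted at the origin on a cart in front of the work surface, level with it; the furniture and walls round the work are solid. World frame = base frame: x ahead of the robot, y to its left, z up, the work surface at z = 0. Lengths are in m, angles in rad, forces in N, time in s.
With the tool pointing down it reaches from about 0.375 to 0.9 m from the base axis. Payload 3.1 kg.
Tool frame: the origin (TCP) lies between the finger pads; the fingertips stand 22 mm ahead of it and the grasp point (between the pads) lies 3 mm ahead of it; z points along the fingers, y is the direction in which the jaws open and shut (so a half turn about z gives the same grasp; the last joint's range is limited). The gripper opens to 85 mm and grips with 20 to 120 N. Pads are 22 mm wide; open, the fingers measure 114 mm over their backs; the gripper's body (76 mm by 85 mm) begins 54 mm behind the grasp point. The pads swing forward as they close: fully open they stand 13 mm farther back than shut.
Start: joints at [-1.48, 0.527, 1.433, -0, 1.181, -0.178], TCP at [0.166, -0.603, 0.226] pointing down, gripper open.
Joint ranges: [-3.08, 3.08], [-0.75, 2.2], [0.22, 2.44], [-1.43, 4.57], [0, 2.65], [-2.85, 2.85]. Speed limits (rad/s): [2.79, 2.79, 3.14, 3.14, 3.14, 3.14].

### API

Orientations are given as a unit quaternion [x, y, z, w].
In Python, from station import status, snapshot, manip gives the robot as it stands.
- The arm moves only by the tool move_arm, never from a script. Its argument "plan" is a list that holds one entry, the list of rows, each a list of 7 numbers: the turn, a rotation vector about the tool's x, y, z scaled (see below), then the shift along the tool's x, y, z scaled (see below), then the closure, from 0 (fully open) to 1 (shut). A call has exactly 8 rows; each row is the pose to reach, as a shift and turn from the pose commanded when the call began, along the tool's axes at that moment; what a row does not reach only later rows make up. The controller multiplies each number of a shift by 100 mm and each number of a turn by pi/4 rad. A row lasts 1/8 s, in which the tool goes at most 62.5 mm and 10.7 degrees, less where a joint would pass 70% of its speed; a pose out of reach is approached as far as the arm can. A call with a number of a shift or a turn outside -1 to 1 is refused whole. A call with a gripper value outside its range is refused whole. The fingers move at their own pace and stop on an object; "force" is the grip in N (left out, the last holds). Time passes only in rows, so rows that repeat a pose let the fingers close, or fill a call up. It gives the time, the measured TCP pose, the force and the opening at its end, in the units of the state.
- status.sense(): the state, without advancing time (a new reading comes with each control period).
- snapshot(name): name is "scene" or "top" or "wrist"; returns a dict with "img" (420x560x3 uint8, red, green, blue), "depth" (420x560 float32, m along the optical axis (not along the pixel's ray), 0 where there is no reading), "mtx" (3x3 intrinsics, pixels), "k1" (the pictures are not rectified: a ray, as slopes to the right and down, at radius r is drawn at 1 + k1 r^2 times it, then the intrinsics apply), "T" (4x4, takes a point from camera to world coordinates). Camera axes: x right, y up, looking along -z (the intrinsics and any distortion apply to the point x, -y, -z); pixel columns grow to the right and rows downward; lengths in m; the calibration is good to about 2 mm. A picture is of the moment at which its call begins.
- manip.sign_off(): hands the job in, once; it reports no verdict.
The state is a dict: "t": time; "q": joint angles; "qd": joint speeds; "tau": joint torques, N m; "tcp_pos": TCP position; "tool_rot": TCP orientation; "force": force on the tool from outside, world axes, zero at the start; "ft_torque": the same for the moment, N m; "finger_gap": opening from 0.0 (shut) to 1.0 (fully open).
Only numpy, scipy, OpenCV 4.12 (cv2) and the standard library are available. Lean on these libraries where they do the work, as an engineer would, in place of code of your own. Each camera call takes 0.05 s, during which the arm holds its last target. There are 200 camera calls.

### The job

The hexagonal union nut under the bent tube of the gas-filter stand is only finger-tight. Take the break-over torque wrench from the table, slide its open jaw sideways onto the flats of that nut and tighten it clockwise (seen from above) until the wrench's handle visibly breaks over at its hinge; stop there, without forcing the handle on to the end of its hinge travel. Then ease off, draw the wrench back off the nut and lay it down flat on the table in front of or beside the stand, without dropping it; do not disturb the bottle, the dish or the tweezers.

Things in the scene. Friction and masses are not known exactly. Their poses are not given: they have to be found in the camera images.
- wrench: Break-over torque wrench, 209 mm long, 0.3 kg, lying flat; this is its steel head. Origin under the middle of the jaw (where the nut's axis goes), level with the handle's underside (z = 0 when it lies on the table). x points out of the open mouth, z up. Jaw faces 39 mm apart (y +-19.5) from x -12 to +12 mm, flaring to 44 at the tips (x +20), V throat behind. Head 66 mm wide, z 3 to 17 mm.
- jaw (a point): Middle of the wrench's jaw at half thickness, 10 mm above the wrench's origin, same axes. It must come to nut_axis, wrench level: 3 mm of clearance, 0.14 rad of play either way. The head's outer edges are at most 33 mm from it.
- handle_grip (a point): Middle of the black grip at half height, 100 mm behind the hinge pin; 142 mm behind the jaw's middle while straight. x points along the grip to the head, z up. The grip is a flat-sided sleeve 24 mm wide (y), 20 mm high (z +-10 mm), from 42 mm before to 47 mm behind this point. It can swivel up to 0.25 rad on the beam about a pin at this point, stiffly (0.6 N m/rad), and springs back to in line.
- hinge_pin (a point): The vertical pin about which the handle hinges on the head, 42 mm behind the middle of the jaw. Turns with the handle.
- wrench_handle (a joint): Angle of handle to head, rad, about 0 = straight; grows when the handle swings clockwise (from above) past the head. Rigid until the hinge bears about 0.6 N m (6 N at handle_grip), then breaks over: resistance falls (0.38 N m at 0.4 rad) and the nut turns no further. 0.15 to 0.35 is a clear break-over; past 0.5 it is forced (end 0.6). Springs straight when unloaded. Rigid the other way.
- nut_axis (a point): On the vertical axis of the steel union nut at half its height, 70 mm above the table; turns with the nut. Hexagon 36 mm across flats, 24 mm high (58 to 82 mm over the table). x points at a corner: a jaw fits with its x along this x or 60, 120.. degrees from it. A 14 mm tube rises above it, so the jaw must come in from the side. The sides to the robot and to its right are open for the handle.
- union_nut (a joint): Angle of the union nut, rad; grows clockwise seen from above (tightening). Finger-tight at the start (-0.25 to 0.15). Resistance rises as it turns: about 0.55 N m + 0.5 N m/rad x angle; it stays where it is left. The wrench breaks over somewhere between 0.4 and 0.9; tight from 0.3, over-tightened past 1.15.
- filter_stand: Fixed stand. Origin on the table under the nut's axis; x points to its filter housing (away from robot). Base plate x -50 to +102 mm, y +-43 mm, 8 mm thick; block 60 x 64 mm under the nut, top at 48 mm; round gauge on its front, to x -51 mm, 48 mm high; housing 51 mm wide at x 72 mm, 106 mm high; tube from nut to housing, bent over at 171 mm. Fittings to y +55 mm, clamp screw to y -50.
- buffer_bottle: Bystander: bottle 70 mm in diameter, 137 mm high, standing left of the stand's rear. Origin under its centre.
- dish: Bystander: covered petri dish, 59 mm in diameter, 15 mm high, on the table to the front left of the stand. Origin under its centre.
- tweezers: Bystander: tweezers, 120 x 22 x 10 mm, flat on the table at the front left. Origin under the centre, long side along y.

How it is judged:
By the outcome, as a careful person would: the job done as asked, in the order asked, and still so for the second after the job is handed in, with the robot touching nothing.
It also fails if it takes over 69 s, if anything falls off the work surface, if the arm or the gripper's body presses on something with over 40 N, if the wrist force passes 120 N, or if a joint passes its speed limit or range.

## Working session

There is one attempt and no reset: what is moved stays moved. The work goes in short steps, Python scripts to look and compute and a tool call to move; the robot and the scene stay as the last step left them, time stands still between calls to the robot, and variables do not carry over. Pictures are saved under pics/ and viewed, on a budget of 10 in all, crops included, one or two more only if the job needs it, and the job is handed in when it is done.

Besides the shell and the picture viewer there is one more tool, called after "Call:" as name(argument=value, ...), one argument or row to a line, values as JSON. move_arm: Moves the arm, as the interface text tells. Its arguments: {"type":"object","properties":{"plan":{"type":"array"},"force":{"type":"number"}},"required":["plan"]}

```bash
ls; mkdir -p pics; cat > h.py <<'E'
import numpy as np, cv2
from station import status, snapshot, manip
from scipy.spatial.transform import Rotation as R
def pts(s):
    "world xyz per pixel"
    d=s["depth"]; K=np.array(s["mtx"]); h,w=d.shape
    u,v=np.meshgrid(np.arange(w),np.arange(h))
    uv=np.stack([u,v],-1).reshape(-1,1,2).astype(np.float64)
    r=cv2.undistortPoints(uv,K,np.array([s["k1"],0,0,0,0.])).reshape(h,w,2)
    c=np.stack([r[...,0]*d,-r[...,1]*d,-d,np.ones_like(d)],-1)
    p=(c@np.array(s["T"]).T)[...,:3]; p[d==0]=np.nan
    return p
def save(n,img): cv2.imwrite("pics/"+n+".png",np.ascontiguousarray(img[...,::-1]))
E
python3 - <<'E'
from h import *
print(status.sense())
for n in ("top","scene"):
    s=snapshot(n); save(n,s["img"]); np.savez(n,**s)
    print(n,np.round(s["T"],3).tolist(),s["k1"])
a=np.hstack([cv2.imread("pics/%s.png"%n) for n in("top","scene")])
E
```

```text
pics
{'t': 0.0, 'q': array([-1.48050626e+00,  5.28452384e-01,  1.43395662e+00, -6.78247341e-06,
        1.18141606e+00, -1.78491605e-01]), 'qd': array([-0.00020597, -0.00166221,  0.0003179 ,  0.00073122, -0.00092742,
       -0.00047327]), 'tau': array([-7.05730326e-04, -4.42352951e+01, -1.78026402e+01, -4.13470389e-04,
        8.44409340e-03, -5.21515886e-06]), 'tcp_pos': array([ 0.16593503, -0.60178054,  0.22532485]), 'tool_rot': array([ 9.90982345e-01,  1.33987859e-01,  4.60765900e-05, -1.11525664e-03]), 'force': array([-0.87054359, -0.26282261, -0.19248726]), 'ft_torque': array([ 0.02828582,  0.02178817, -0.04689041]), 'finger_gap': 1.0015169061501676}
top [[-0.022, 0.997, -0.072, 0.465], [-1.0, -0.022, -0.003, -0.116], [-0.004, 0.072, 0.997, 0.943], [0.0, 0.0, 0.0, 1.0]] 0.04825497781357618
scene [[-0.812, 0.335, -0.478, -0.011], [-0.584, -0.467, 0.664, 0.634], [-0.001, 0.818, 0.575, 0.746], [0.0, 0.0, 0.0, 1.0]] -0.12614143909748574
```

View pics/top.png

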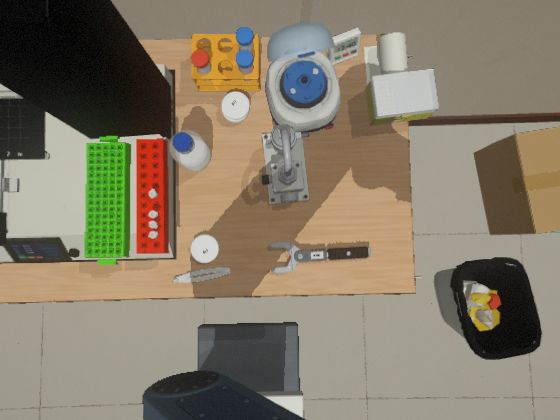

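View pics/scene.png

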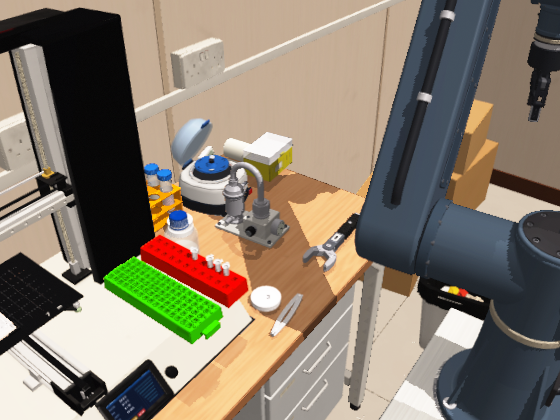

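The top view shows the wrench with its jaw at about (284,258), mouth to the left (+y), and its grip at about (348,253). The nut is near (288,175), the dish at (204,249) and the tweezers at (203,274). The scene view agrees.

```bash
python3 - <<'E'
from h import *
s=dict(np.load("top.npz")); p=pts(s)
print(s["mtx"].tolist())
z=p[...,2]
print("table z",np.nanmedian(z[205:235,320:380]))
roi=np.zeros_like(z,bool); roi[228:285,262:380]=1
m=roi&(z>0.006)&(z<0.04)
q=p[m]; c=cv2.minAreaRect((q[:,:2]*1000).astype(np.float32)); print("wrench rect",c,m.sum())
# dark grip
img=s["img"].astype(int); g=m&(img.max(-1)<70)
qg=p[g]; print("grip rect",cv2.minAreaRect((qg[:,:2]*1000).astype(np.float32)),np.median(qg[:,2]),g.sum())
# jaw tips: slices along y
for y in np.arange(q[:,1].min(),q[:,1].max(),0.01):
    a=q[(q[:,1]>=y)&(q[:,1]<y+.01)]
    if len(a): print(round(y,3),"x",a[:,0].min().round(4),a[:,0].max().round(4),a[:,2].max().round(4),len(a))
# stand
for n,b in dict(stand=(120,210,255,315),dish=(230,268,188,222),twz=(262,288,168,235),bottle=(125,175,168,215)).items():
    zz=p[b[0]:b[1],b[2]:b[3]].reshape(-1,3)
    if n=="stand":
        for lo,hi in((.005,.012),(.044,.051),(.075,.088),(.1,.11),(.15,.18)):
            a=zz[(zz[:,2]>lo)&(zz[:,2]<hi)]; 
            if len(a): print(n,lo,a.min(0).round(3),a.max(0).round(3),len(a))
    else:
        a=zz[zz[:,2]>.006]; print(n,a.min(0).round(3),a.max(0).round(3))
cr=s["img"][110:300,160:400]; save("topc",cv2.resize(cr,None,fx=3,fy=3,interpolation=cv2.INTER_CUBIC))
E
```

```text
[[443.4627635807066, 0.0, 276.551959103867], [0.0, 443.4627635807066, 208.9893528982431], [0.0, 0.0, 1.0]]
table z -0.0005421208265841693
wrench rect ((430.8753662109375, -200.34573364257812), (209.8798828125, 66.23394775390625), 88.72978210449219) 1303
grip rect ((438.9299011230469, -258.6558532714844), (21.006433486938477, 83.11306762695312), 1.6284157037734985) 0.019421293830566122 369
-0.306 x 0.4287 0.4495 0.0228 50
-0.296 x 0.4268 0.4498 0.0227 61
-0.286 x 0.4271 0.45 0.0226 57
-0.276 x 0.4274 0.4501 0.0227 54
-0.266 x 0.4255 0.4483 0.0239 55
-0.256 x 0.4256 0.4486 0.0237 60
-0.246 x 0.4259 0.4486 0.0223 57
-0.236 x 0.4241 0.4469 0.0237 56
-0.226 x 0.4242 0.447 0.0221 53
-0.216 x 0.4246 0.4473 0.0224 47
-0.206 x 0.4247 0.4472 0.0228 54
-0.196 x 0.4229 0.4457 0.023 58
-0.186 x 0.4231 0.4459 0.0231 60
-0.176 x 0.4234 0.446 0.0241 56
-0.166 x 0.4216 0.4484 0.0229 61
-0.156 x 0.4074 0.4569 0.0234 93
-0.146 x 0.4033 0.4634 0.0199 128
-0.136 x 0.3995 0.4656 0.0199 75
-0.126 x 0.3995 0.4658 0.0195 71
-0.116 x 0.3998 0.4659 0.0204 62
-0.106 x 0.4022 0.464 0.0187 34
-0.096 x 0.437 0.437 0.0063 1
stand 0.005 [ 0.546 -0.183  0.005] [ 0.697 -0.077  0.012] 967
stand 0.044 [ 0.548 -0.19   0.044] [ 0.713 -0.102  0.051] 633
stand 0.075 [ 0.578 -0.192  0.075] [ 0.705 -0.104  0.088] 408
stand 0.1 [ 0.592 -0.149  0.1  ] [ 0.689 -0.112  0.109] 110
stand 0.15 [ 0.598 -0.142  0.15 ] [ 0.67  -0.125  0.173] 292
dish [0.426 0.01  0.007] [0.482 0.067 0.019]
twz [ 0.385 -0.013  0.006] [0.426 0.104 0.017]
bottle [0.602 0.023 0.006] [0.717 0.104 0.141]
```

View pics/topc.png

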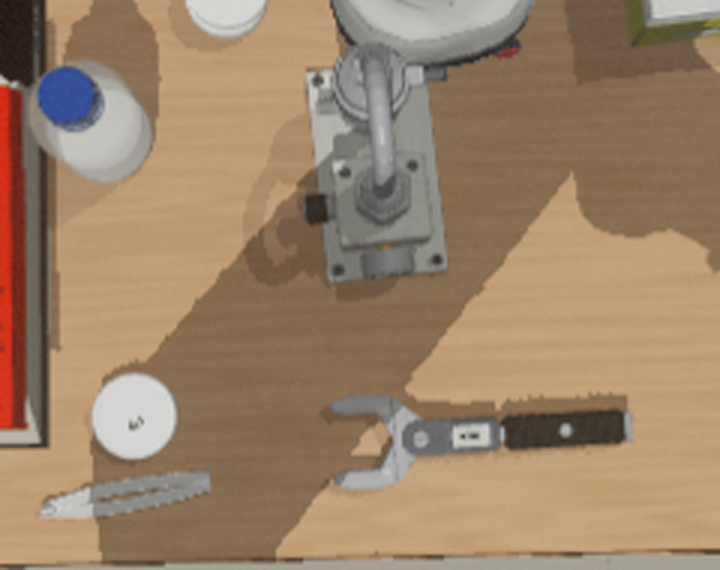

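The crop shows the wrench lying along y with its mouth to +y. The nut is at about crop pixel (383,193). I'll move toward the grip now and look at the nut up close later.

Call:
move_arm(
  plan=[
    [[0, 0, 0, 0.11, -0.08, 0, 0], [0, 0, 0, 0.22, -0.16, 0, 0], [0, 0, 0, 0.33, -0.24, 0, 0], [0, 0, 0, 0.44, -0.32, 0, 0], [0, 0, 0, 0.55, -0.4, 0, 0], [0, 0, 0, 0.66, -0.48, 0, 0], [0, 0, 0, 0.77, -0.57, 0, 0], [0, 0, 0, 0.9, -0.65, 0, 0]],
  ],
)

```text
t: 1.1
tcp_pos: [0.236, -0.5152, 0.2263]
tool_rot: [0.991, 0.134, 0.0, -0.0]
force: [0.9, 0.6, -1.2]
finger_gap: 1.0
```

Call:
move_arm(
  plan=[
    [[0, 0, -0.11, 0.11, -0.08, 0, 0], [0, 0, -0.22, 0.22, -0.16, 0, 0], [0, 0, -0.33, 0.33, -0.24, 0, 0], [0, 0, -0.44, 0.44, -0.32, 0, 0], [0, 0, -0.55, 0.55, -0.4, 0, 0], [0, 0, -0.66, 0.66, -0.48, 0, 0], [0, 0, -0.77, 0.77, -0.57, 0, 0], [0, 0, -0.85, 0.9, -0.65, 0, 0]],
  ],
)

```text
t: 2.1
tcp_pos: [0.3056, -0.4286, 0.2264]
tool_rot: [0.892, 0.452, 0.0, 0.0]
force: [-0.4, 0.3, 0.4]
finger_gap: 0.999
```

```bash
cat >> h.py <<'E'
def plan(pos,yaw):
    "shift (units of 100 mm) and turn (units of pi/4) from now to a down-pointing pose, tool x at yaw deg"
    st=status.sense(); Rt=R.from_quat(st["tool_rot"]); a=np.radians(yaw)
    Rg=R.from_matrix(np.array([[np.cos(a),np.sin(a),0],[np.sin(a),-np.cos(a),0],[0,0,-1]]).astype(float))
    x=Rt.as_matrix()[:,0]
    print("t",round(st["t"],2),"tcp",st["tcp_pos"].round(4),"yaw",np.degrees(np.arctan2(x[1],x[0])).round(2),"F",st["force"].round(1),"M",st["ft_torque"].round(2),"gap",round(st["finger_gap"],3))
    print(" turn",((Rt.inv()*Rg).as_rotvec()/(np.pi/4)).round(3)," shift",(Rt.inv().apply(np.array(pos)-st["tcp_pos"])/.1).round(3))
E
python3 - <<'E'
from h import *
plan((.437,-.259,.2),91.5); print(status.sense()["q"])
s=snapshot("wrist"); save("w1",s["img"]); np.savez("w1",**s); print(np.round(s["T"],3))
E
```

```text
t 2.1 tcp [ 0.3056 -0.4286  0.2264] yaw 53.78 F [-0.4  0.3  0.4] M [-0.02  0.03  0.04] gap 0.999
 turn [ 0.     0.    -0.838]  shift [2.145 0.058 0.264]
[-1.16389861e+00  3.95208366e-01  1.67866103e+00  9.72011586e-05
  1.06761013e+00 -5.31804876e-01]
[[ 0.807  0.562  0.183  0.353]
 [-0.591  0.767  0.25  -0.366]
 [ 0.    -0.31   0.951  0.374]
 [ 0.     0.     0.     1.   ]]
```

Call:
move_arm(
  plan=[
    [[0, 0, 0, 0.12, 0, 0, 0], [0, 0, 0, 0.25, 0, 0, 0], [0, 0, 0, 0.37, 0, 0, 0], [0, 0, 0, 0.5, 0, 0, 0], [0, 0, 0, 0.62, 0, 0, 0], [0, 0, 0, 0.75, 0, 0, 0], [0, 0, 0, 0.87, 0, 0, 0], [0, 0, 0, 1.0, 0, 0, 0]],
  ],
)

```text
t: 3.15
tcp_pos: [0.3648, -0.3482, 0.2263]
tool_rot: [0.892, 0.451, -0.0, 0.0]
force: [0.5, -0.8, -0.6]
finger_gap: 0.999
```

Call:
move_arm(
  plan=[
    [[0, 0.14, 0, 0.15, 0, 0, 0], [0, 0.28, 0, 0.3, 0, 0, 0], [0, 0.42, 0, 0.45, 0, 0, 0], [0, 0.56, 0, 0.6, 0, 0, 0], [0, 0.7, 0, 0.75, 0, 0, 0], [0, 0.84, 0, 0.9, 0, 0, 0], [0, 1.0, 0, 1.0, 0, 0, 0], [0, 1.0, 0, 1.0, 0, 0, 0]],
  ],
)

```text
t: 4.15
tcp_pos: [0.4231, -0.2685, 0.225]
tool_rot: [0.825, 0.416, 0.341, -0.174]
force: [0.1, 0.3, -0.3]
finger_gap: 1.002
```

```bash
python3 - <<'E'
from h import *
plan((.437,-.259,.12),91.5)
s=snapshot("wrist"); save("w2",s["img"]); np.savez("w2",**s); print(s["mtx"].round(1).tolist())
E
```

```text
t 4.15 tcp [ 0.4231 -0.2685  0.225 ] yaw 53.39 F [ 0.1  0.3 -0.3] M [-0.25  0.16  0.04] gap 1.002
 turn [ 0.327 -0.964 -0.8  ]  shift [-0.63   0.059  0.855]
[[309.0, 0.0, 282.1], [0.0, 309.0, 204.7], [0.0, 0.0, 1.0]]
```

View pics/w2.png

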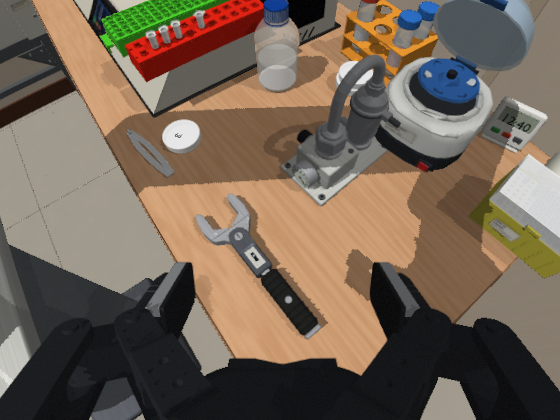

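The wrist view shows the nut at about (332,143), the wrench in full, and the stand clear to the front and right. I'll fit the hexagon to depth points from both views.

```bash
python3 - <<'E'
from h import *
from scipy.optimize import minimize
for n in("w2","top"):
    s=dict(np.load(n+".npz")); p=pts(s); q=p.reshape(-1,3)
    # stand base plate edges / block
    near=(abs(q[:,0]-.6)<.035)&(abs(q[:,1]+.133)<.04)
    for lo,hi in((.052,.057),(.06,.076),(.077,.0855),(.095,.14)):
        a=q[near&(q[:,2]>lo)&(q[:,2]<hi)]
        print(n,lo,len(a),a.min(0).round(4),a.max(0).round(4),np.median(a,0).round(4))
    b=q[near&(q[:,2]>.062)&(q[:,2]<.0785)]; b=b[np.hypot(b[:,0]-.6,b[:,1]+.133)<.026]
    # side faces: normal histogram
    near=(abs(p[...,0]-.6)<.03)&(abs(p[...,1]+.133)<.03)&(p[...,2]>.06)&(p[...,2]<.079)
    def cost(v):
        r=b[:,:2]-v[:2]; th=np.arctan2(r[:,1],r[:,0])-v[2]
        k=(np.mod(th,np.pi/3)-np.pi/6)
        return np.mean(np.minimum(abs(np.hypot(*r.T)*np.cos(k)-.018),.004))
    best=min((minimize(cost,(.597,-.133,a),method="Nelder-Mead") for a in np.arange(0,1.05,.1)),key=lambda r:r.fun)
    print("hex",best.x[:2],np.degrees(best.x[2])%60,best.fun,len(b))
    for a in range(0,60,6):
        f=minimize(lambda v:cost((v[0],v[1],np.radians(a))),best.x[:2],method="Nelder-Mead"); print(a,round(f.fun*1e3,3),f.x.round(4),end="; ")
    print()
s=dict(np.load("w2.npz")); save("w2c",cv2.resize(s["img"][95:215,270:410],None,fx=5,fy=5,interpolation=cv2.INTER_CUBIC))
E
```

```text
w2 0.052 91 [ 0.5796 -0.156   0.052 ] [ 0.6076 -0.1235  0.0566] [ 0.5856 -0.1482  0.0529]
w2 0.06 216 [ 0.5776 -0.1567  0.0601] [ 0.6067 -0.1201  0.0759] [ 0.5847 -0.15    0.0683]
w2 0.077 301 [ 0.5766 -0.1566  0.077 ] [ 0.6161 -0.1201  0.0855] [ 0.5877 -0.1466  0.0817]
w2 0.095 353 [ 0.5896 -0.1458  0.095 ] [ 0.6016 -0.1324  0.1399] [ 0.5925 -0.142   0.1194]
hex [ 0.5981703  -0.13775034] 56.05417531005144 0.00043347412155343674 223
0 0.484 [ 0.5982 -0.1379]; 6 0.729 [ 0.5982 -0.1379]; 12 0.962 [ 0.5981 -0.138 ]; 18 1.107 [ 0.5982 -0.138 ]; 24 1.169 [ 0.5982 -0.1379]; 30 1.142 [ 0.5981 -0.1377]; 36 1.077 [ 0.5978 -0.1376]; 42 0.939 [ 0.598  -0.1375]; 48 0.703 [ 0.598  -0.1376]; 54 0.465 [ 0.5981 -0.1377]; 
top 0.052 8 [ 0.5822 -0.146   0.052 ] [ 0.6216 -0.1104  0.0539] [ 0.5853 -0.1249  0.0528]
top 0.06 18 [ 0.578  -0.1496  0.062 ] [ 0.5892 -0.1179  0.0757] [ 0.5834 -0.1346  0.0683]
top 0.077 142 [ 0.5785 -0.1538  0.0773] [ 0.6146 -0.1179  0.0855] [ 0.5931 -0.1353  0.0819]
top 0.095 35 [ 0.5916 -0.1425  0.0955] [ 0.5993 -0.1292  0.1386] [ 0.5936 -0.1348  0.1226]
hex [ 0.5989218  -0.13603248] 57.21887372861105 0.0001897107291812654 25
0 0.229 [ 0.599  -0.1359]; 6 0.625 [ 0.5991 -0.1362]; 12 0.966 [ 0.599 -0.136]; 18 1.211 [ 0.5987 -0.1354]; 24 1.295 [ 0.599  -0.1358]; 30 1.291 [ 0.5991 -0.1354]; 36 1.22 [ 0.599 -0.136]; 42 1.062 [ 0.5988 -0.1362]; 48 0.76 [ 0.5988 -0.1361]; 54 0.368 [ 0.5989 -0.1361];
```

View pics/w2c.png

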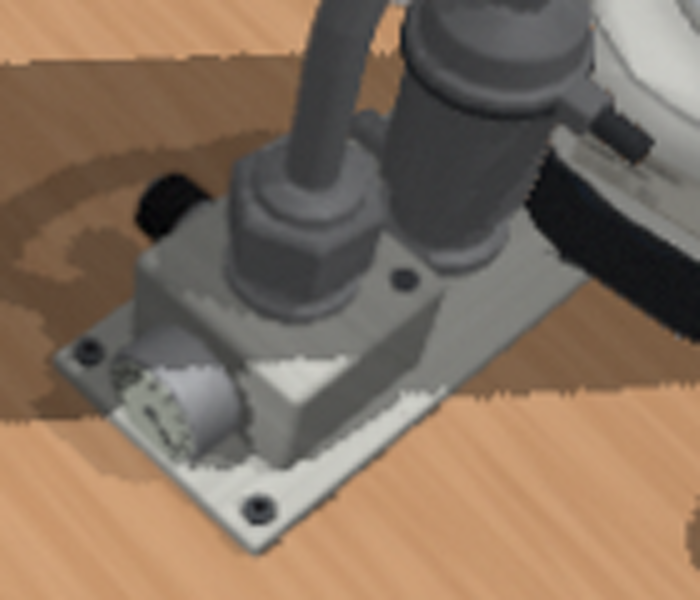

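The hexagon is centred at about (0.598,-0.137) with corners at 56.6° mod 60°. I'll use jaw direction 56.6°, which puts the handle to the front right, and pick up the grip now.

Call:
move_arm(
  plan=[
    [[0.04, -0.12, -0.1, -0.08, 0.01, 0.1, 0], [0.08, -0.24, -0.2, -0.16, 0.01, 0.21, 0], [0.12, -0.36, -0.3, -0.24, 0.02, 0.32, 0], [0.16, -0.48, -0.4, -0.32, 0.03, 0.43, 0], [0.2, -0.6, -0.5, -0.39, 0.04, 0.53, 0], [0.25, -0.72, -0.6, -0.47, 0.04, 0.64, 0], [0.29, -0.84, -0.7, -0.55, 0.05, 0.75, 0], [0.327, -0.964, -0.8, -0.63, 0.06, 0.855, 0]],
  ],
)

```text
t: 5.2
tcp_pos: [0.4392, -0.2593, 0.1225]
tool_rot: [0.696, 0.718, -0.001, 0.005]
force: [0.0, -0.1, -0.9]
finger_gap: 1.0
```

```bash
python3 - <<'E'
from h import *
plan((.437,-.259,.025),91.5)
E
```

```text
t 5.2 tcp [ 0.4392 -0.2593  0.1225] yaw 91.78 F [ 0.  -0.1 -0.9] M [-0.    0.03  0.01] gap 1.0
 turn [0.006 0.011 0.006]  shift [ 0.013 -0.027  0.975]
```

Call:
move_arm(
  plan=[
    [[0, 0, 0, 0, 0, 0.16, 0], [0, 0, 0, 0, -0.01, 0.32, 0], [0, 0, 0, 0, -0.01, 0.48, 0], [0, 0, 0, 0, -0.02, 0.64, 0], [0, 0, 0, 0, -0.02, 0.78, 0], [0, 0, 0, 0, -0.02, 0.9, 0], [0, 0, 0, 0, -0.02, 0.95, 0], [0, 0, 0, 0, -0.02, 0.95, 0]],
  ],
  force=80,
)

```text
t: 6.2
tcp_pos: [0.436, -0.2593, 0.0261]
tool_rot: [0.697, 0.717, 0.0, 0.001]
force: [0.6, -0.1, -0.1]
finger_gap: 0.998
```

Call:
move_arm(
  plan=[
    [[0, 0, 0, 0, 0, 0, 0.4], [0, 0, 0, 0, 0, 0, 0.7], [0, 0, 0, 0, 0, 0, 1], [0, 0, 0, 0, 0, 0, 1], [0, 0, 0, 0, 0, 0, 1], [0, 0, 0, 0, 0, 0, 1], [0, 0, 0, 0, 0, 0, 1], [0, 0, 0, 0, 0, 0, 1]],
  ],
  force=80,
)

```text
t: 7.2
tcp_pos: [0.436, -0.2593, 0.0263]
tool_rot: [0.697, 0.717, 0.0, 0.002]
force: [-0.3, -0.3, 0.1]
finger_gap: 0.0
```

```bash
python3 - <<'E'
from h import *
plan((.486,-.306,.085),56.6)
E
```

```text
t 7.2 tcp [ 0.436  -0.2593  0.0263] yaw 91.58 F [-0.3 -0.3  0.1] M [ 0.02  0.   -0.05] gap 0.0
 turn [0.004 0.002 0.777]  shift [-0.482  0.488 -0.585]
```

```bash
python3 - <<'E'
from h import *
s=snapshot("wrist"); save("w3",s["img"]); p=pts(s)
for v,u in((300,280),(320,280),(250,280),(200,280),(340,280)): print(v,u,p[v,u].round(4))
s=snapshot("top"); save("t3",s["img"])
E
```

```text
300 280 [ 0.4355 -0.2552  0.069 ]
320 280 [ 0.4357 -0.2649  0.069 ]
250 280 [ 0.4352 -0.2493  0.0363]
200 280 [ 0.4347 -0.2286  0.02  ]
340 280 [ 0.4373 -0.3389 -0.0015]
```

View pics/w3.png

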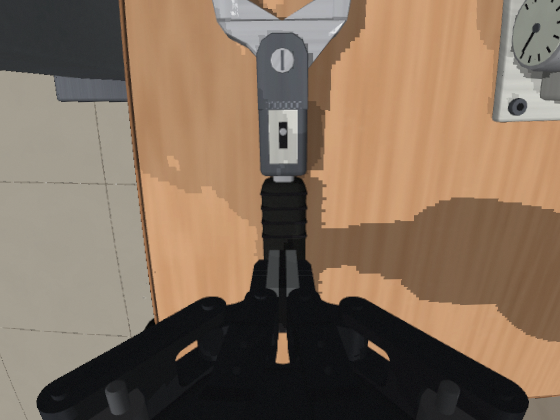

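The wrist view shows the pads shut at about (283,270), just over the grip, so the grasp missed. I'll check the fingertip height from depth.

```bash
python3 - <<'E'
from h import *
s=snapshot("wrist"); p=pts(s)
for v in range(190,345,6): print(v,[tuple((p[v,u]*1000).round(0)) for u in (262,274,283,292,304)],s["img"][v,283])
print(status.sense())
E
```

```text
190 [(np.float64(425.0), np.float64(-225.0), np.float64(16.0)), (np.float64(431.0), np.float64(-223.0), np.float64(20.0)), (np.float64(436.0), np.float64(-223.0), np.float64(20.0)), (np.float64(441.0), np.float64(-223.0), np.float64(19.0)), (np.float64(447.0), np.float64(-224.0), np.float64(17.0))] [29 29 29]
196 [(np.float64(425.0), np.float64(-228.0), np.float64(16.0)), (np.float64(431.0), np.float64(-227.0), np.float64(19.0)), (np.float64(436.0), np.float64(-227.0), np.float64(20.0)), (np.float64(441.0), np.float64(-226.0), np.float64(19.0)), (np.float64(447.0), np.float64(-227.0), np.float64(18.0))] [29 29 28]
202 [(np.float64(425.0), np.float64(-231.0), np.float64(16.0)), (np.float64(432.0), np.float64(-230.0), np.float64(21.0)), (np.float64(436.0), np.float64(-229.0), np.float64(21.0)), (np.float64(441.0), np.float64(-229.0), np.float64(20.0)), (np.float64(447.0), np.float64(-230.0), np.float64(19.0))] [31 30 30]
208 [(np.float64(425.0), np.float64(-233.0), np.float64(19.0)), (np.float64(432.0), np.float64(-233.0), np.float64(20.0)), (np.float64(436.0), np.float64(-233.0), np.f
[... 6976 characters left out ...]
))] [203 154 112]
{'t': 7.35, 'q': array([-7.57187960e-01,  7.08979034e-01,  1.87301616e+00,  5.21854347e-04,
        5.56371915e-01, -7.85134322e-01]), 'qd': array([-6.32354215e-05, -1.29477351e-03,  1.33030908e-03,  4.39588110e-04,
       -9.19062350e-04,  1.42174356e-03]), 'tau': array([-4.44377756e-04, -4.03551757e+01, -6.22809693e+00,  2.89784521e-04,
       -1.05634332e-02, -4.53040400e-06]), 'tcp_pos': array([ 0.4360753 , -0.25929571,  0.02628646]), 'tool_rot': array([6.97315302e-01, 7.16762687e-01, 1.61101413e-04, 1.61064284e-03]), 'force': array([-0.02792324,  0.65271383, -1.03284517]), 'ft_torque': array([ 0.01088348, -0.01217867, -0.0474216 ]), 'finger_gap': 0.0013715039148823487}
```

The camera puts the shut fingertips at z≈0.03, which is higher than the stated geometry gives. They closed above the grip without touching it. I'll open, go 21 mm lower and close again.

Call:
move_arm(
  plan=[
    [[0, 0, 0, 0, 0, -0.05, 0], [0, 0, 0, 0, 0, -0.05, 0], [0, 0, 0, 0, 0, -0.05, 0], [0, 0, 0, 0, 0, -0.05, 0], [0, 0, 0, 0, 0, 0.0, 0], [0, 0, 0, 0, 0, 0.07, 0], [0, 0, 0, 0, 0, 0.14, 0], [0, 0, 0, 0, 0, 0.21, 0]],
  ],
)

```text
t: 8.35
tcp_pos: [0.436, -0.2592, 0.0046]
tool_rot: [0.697, 0.717, 0.0, 0.001]
force: [-0.1, 0.2, 0.0]
finger_gap: 1.002
```

Call:
move_arm(
  plan=[
    [[0, 0, 0, 0, 0, 0, 0.3], [0, 0, 0, 0, 0, 0, 0.6], [0, 0, 0, 0, 0, 0, 0.8], [0, 0, 0, 0, 0, 0, 1], [0, 0, 0, 0, 0, 0, 1], [0, 0, 0, 0, 0, 0, 1], [0, 0, 0, 0, 0, 0, 1], [0, 0, 0, 0, 0, 0, 1]],
  ],
  force=60,
)

```text
t: 9.35
tcp_pos: [0.4364, -0.2595, 0.0058]
tool_rot: [0.697, 0.717, 0.0, 0.002]
force: [0.3, -0.4, 6.1]
finger_gap: 0.253
```

```bash
python3 - <<'E'
from h import *
plan((.486,-.306,.085),56.6)
s=snapshot("wrist"); p=pts(s); save("w4",s["img"])
q=p[200:330,200:370].reshape(-1,3); 
for x in range(410,464,4):
    a=q[(abs(q[:,0]*1000-x)<2)&(abs(q[:,1]+.251)<.004)]
    if len(a): print(x,"z",np.sort(a[:,2]*1000)[[0,len(a)//4,len(a)//2,-1]].round(0))
E
```

```text
t 9.35 tcp [ 0.4364 -0.2595  0.0058] yaw 91.58 F [ 0.3 -0.4  6.1] M [0.05 0.05 0.04] gap 0.253
 turn [0.005 0.002 0.777]  shift [-0.48   0.486 -0.789]
410 z [-1.  0. 56. 66.]
414 z [-1. 27. 51. 71.]
418 z [-1. 28. 54. 71.]
422 z [-1. 31. 47. 71.]
426 z [15. 21. 35. 74.]
430 z [19. 20. 20. 21.]
434 z [19. 20. 20. 22.]
438 z [19. 20. 20. 21.]
442 z [18. 20. 20. 21.]
446 z [17. 19. 21. 75.]
450 z [-1. 32. 48. 71.]
454 z [-1. 27. 51. 71.]
458 z [-1. 27. 42. 71.]
462 z [-2.  1. 51. 70.]
```

View pics/w4.png

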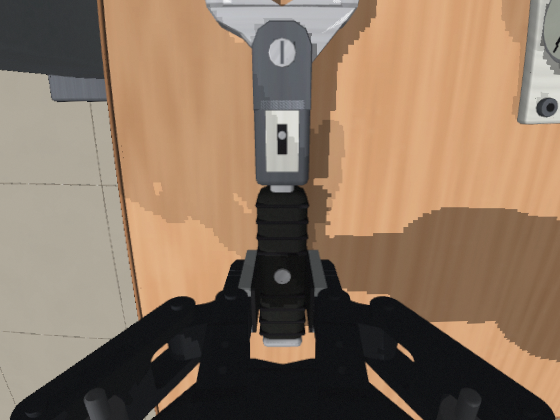

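The wrist view shows both pads on the sleeve with the grip pin centred at (282,276). I'll lift and carry it to the pre-insertion pose.

Call:
move_arm(
  plan=[
    [[0, 0, 0, 0, 0, -0.1, 1], [0, 0, 0, 0, 0, -0.25, 1], [0, 0, 0, 0, 0, -0.4, 1], [0, 0, 0.1, -0.06, 0.06, -0.55, 1], [0, 0, 0.24, -0.15, 0.15, -0.6, 1], [0, 0, 0.4, -0.25, 0.25, -0.6, 1], [0, 0, 0.56, -0.35, 0.35, -0.6, 1], [0, 0, 0.72, -0.44, 0.45, -0.6, 1]],
  ],
)

```text
t: 10.4
tcp_pos: [0.4822, -0.3021, 0.0664]
tool_rot: [0.871, 0.492, 0.001, 0.002]
force: [-0.0, 0.4, -2.7]
finger_gap: 0.255
```

```bash
cat >> h.py <<'E'
def head(nut=(.598,-.137)):
    "top view: steel head / handle points between z .05 and .1"
    s=snapshot("top"); return s,pts(s)
E
python3 - <<'E'
from h import *
plan((.486,-.306,.066),56.6)
s=snapshot("top"); p=pts(s); save("t5",s["img"]); np.savez("t5",**s)
q=p[120:300,230:400].reshape(-1,3); q=q[(q[:,2]>.06)&(q[:,2]<.1)&(q[:,1]<-.1)]
t=status.sense()["tcp_pos"]; 
d=q[:,:2]-t[:2]; x=R.from_quat(status.sense()["tool_rot"]).as_matrix()[:2,0]; y=np.array([x[1],-x[0]])
l=d@x; w=d@y
for a in range(40,175,8):
    m=(l*1000>=a)&(l*1000<a+8)&(abs(w)<.045)
    if m.sum(): print(a,"w",(w[m].min()*1e3).round(0),(w[m].max()*1e3).round(0),"z",np.percentile(q[m,2]*1e3,[10,50,90]).round(0),m.sum())
E
```

```text
t 10.4 tcp [ 0.4822 -0.3021  0.0664] yaw 58.95 F [-0.   0.4 -2.7] M [-0.16  0.11 -0.03] gap 0.255
 turn [0.004 0.001 0.052]  shift [-0.014  0.052  0.004]
40 w -15.0 9.0 z [73. 77. 79.] 41
48 w -16.0 9.0 z [77. 79. 81.] 56
56 w -17.0 9.0 z [77. 79. 81.] 58
64 w -16.0 9.0 z [76. 79. 80.] 55
72 w -15.0 9.0 z [76. 79. 81.] 52
80 w -15.0 9.0 z [76. 78. 81.] 57
88 w -15.0 9.0 z [76. 78. 80.] 55
96 w -15.0 10.0 z [76. 79. 82.] 55
104 w -23.0 17.0 z [75. 77. 80.] 76
112 w -32.0 25.0 z [73. 75. 77.] 112
120 w -34.0 28.0 z [72. 75. 77.] 105
128 w -37.0 29.0 z [71. 75. 77.] 62
136 w -36.0 29.0 z [72. 75. 78.] 60
144 w -36.0 28.0 z [71. 75. 77.] 60
152 w -35.0 26.0 z [72. 74. 77.] 48
160 w -33.0 24.0 z [72. 73. 75.] 12
```

```bash
python3 - <<'E'
from h import *
plan((.49,-.308,.070),56.6)
E
```

```text
t 10.45 tcp [ 0.4844 -0.3042  0.0667] yaw 58.77 F [ 2.2 -1.8 -2.6] M [-0.32 -0.05 -0.08] gap 0.257
 turn [0.01  0.002 0.048]  shift [-0.003  0.068 -0.033]
```

Call:
move_arm(
  plan=[
    [[0, 0, 0.02, 0, 0.02, -0.02, 1], [0, 0, 0.05, 0, 0.05, -0.035, 1], [0, 0, 0.05, 0, 0.05, -0.035, 1], [0, 0, 0.05, 0, 0.05, -0.035, 1], [0, 0, 0.05, 0, 0.05, -0.035, 1], [0, 0, 0.05, 0, 0.05, -0.035, 1], [0, 0, 0.05, 0, 0.05, -0.035, 1], [0, 0, 0.05, 0, 0.05, -0.035, 1]],
  ],
)

```text
t: 11.45
tcp_pos: [0.4864, -0.3045, 0.069]
tool_rot: [0.879, 0.477, 0.001, 0.001]
force: [-1.0, 0.5, -3.1]
finger_gap: 0.256
```

```bash
cat >> h.py <<'E'
def headfit(name=None,ymax=-.12):
    s=snapshot("top"); p=pts(s)
    if name: save(name,s["img"]); np.savez(name,**s)
    st=status.sense(); q=p[120:300,200:400].reshape(-1,3); q=q[(q[:,2]>.055)&(q[:,2]<.1)]
    d=q[:,:2]-st["tcp_pos"][:2]; x=R.from_quat(st["tool_rot"]).as_matrix()[:2,0]; y=np.array([x[1],-x[0]])
    l=d@x*1e3; w=d@y*1e3
    for a in range(56,176,8):
        m=(l>=a)&(l<a+8)&(abs(w)<42)
        if m.sum(): print(a,"w",w[m].min().round(0),w[m].max().round(0),"mid",((w[m].min()+w[m].max())/2).round(1),"z",np.median(q[m,2]*1e3).round(1),m.sum())
    return l,w,q
E
python3 - <<'E'
from h import *
plan((.523,-.2578,.070),56.6); headfit("t6")
s=dict(np.load("t6.npz")); save("t6c",cv2.resize(s["img"][130:270,240:400],None,fx=5,fy=5,interpolation=cv2.INTER_CUBIC)[:600])
E
```

```text
t 11.45 tcp [ 0.4864 -0.3045  0.069 ] yaw 56.93 F [-1.   0.5 -3.1] M [-0.14  0.15  0.02] gap 0.256
 turn [0.004 0.    0.007]  shift [ 0.591  0.052 -0.01 ]
56 w -9.0 14.0 mid 2.3 z 81.6 53
64 w -9.0 14.0 mid 2.4 z 82.0 55
72 w -9.0 15.0 mid 2.9 z 81.6 56
80 w -9.0 15.0 mid 3.0 z 81.5 54
88 w -8.0 16.0 mid 3.7 z 80.7 57
96 w -8.0 21.0 mid 6.7 z 81.5 61
104 w -15.0 26.0 mid 5.3 z 79.5 75
112 w -25.0 34.0 mid 4.3 z 77.8 117
120 w -27.0 35.0 mid 4.3 z 77.7 102
128 w -28.0 37.0 mid 4.8 z 77.4 65
136 w -28.0 37.0 mid 4.5 z 77.1 58
144 w -27.0 38.0 mid 5.3 z 77.2 59
152 w -26.0 35.0 mid 4.1 z 76.6 48
160 w -21.0 31.0 mid 4.8 z 75.9 9
```

View pics/t6c.png

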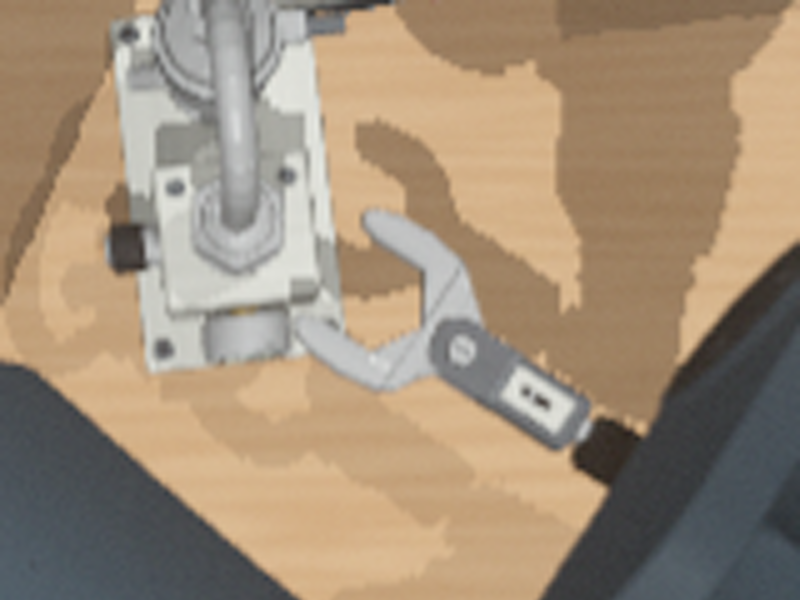

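The crop shows the jaw open toward the nut and lined up to within about 1–2°, with a 3 mm lateral correction needed. I'll insert along tool x.

Call:
move_arm(
  plan=[
    [[0, 0, 0, 0.05, -0.03, 0, 1], [0, 0, 0, 0.1, -0.03, 0, 1], [0, 0, 0, 0.15, -0.03, 0, 1], [0, 0, 0, 0.2, -0.03, 0, 1], [0, 0, 0, 0.25, -0.03, 0, 1], [0, 0, 0, 0.3, -0.03, 0, 1], [0, 0, 0, 0.35, -0.03, 0, 1], [0, 0, 0, 0.38, -0.03, 0, 1]],
  ],
)

```text
t: 12.5
tcp_pos: [0.5048, -0.2707, 0.069]
tool_rot: [0.879, 0.477, 0.001, 0.001]
force: [-0.8, -0.6, -3.9]
finger_gap: 0.262
```

```bash
python3 - <<'E'
from h import *
plan((.5162,-.2533,.069),56.9); headfit("t7")
E
```

```text
t 12.5 tcp [ 0.5048 -0.2707  0.069 ] yaw 56.94 F [-0.8 -0.6 -3.9] M [-0.21  0.13  0.03] gap 0.262
 turn [0.004 0.    0.001]  shift [ 0.208  0.    -0.   ]
56 w -9.0 15.0 mid 2.6 z 81.5 57
64 w -9.0 14.0 mid 2.6 z 81.5 54
72 w -9.0 15.0 mid 2.9 z 81.2 51
80 w -9.0 15.0 mid 3.3 z 81.0 56
88 w -8.0 16.0 mid 3.7 z 81.0 56
96 w -8.0 19.0 mid 5.5 z 81.2 59
104 w -16.0 27.0 mid 5.4 z 79.7 79
112 w -25.0 33.0 mid 3.9 z 78.0 115
120 w -27.0 35.0 mid 4.2 z 78.1 93
128 w -28.0 37.0 mid 4.9 z 77.7 59
136 w -28.0 38.0 mid 5.1 z 77.6 61
144 w -27.0 37.0 mid 5.0 z 78.4 103
152 w -26.0 36.0 mid 5.1 z 81.4 124
160 w -24.0 31.0 mid 3.5 z 84.5 46
168 w -13.0 8.0 mid -2.3 z 84.4 39
```

Call:
move_arm(
  plan=[
    [[0, 0, 0, 0.03, 0, 0, 1], [0, 0, 0, 0.06, 0, 0, 1], [0, 0, 0, 0.09, 0, 0, 1], [0, 0, 0, 0.12, 0, 0, 1], [0, 0, 0, 0.15, 0, 0, 1], [0, 0, 0, 0.18, 0, 0, 1], [0, 0, 0, 0.21, 0, 0, 1], [0, 0, 0, 0.21, 0, 0, 1]],
  ],
)

```text
t: 13.55
tcp_pos: [0.5162, -0.2532, 0.069]
tool_rot: [0.879, 0.477, 0.001, 0.001]
force: [0.6, -0.7, -3.2]
finger_gap: 0.257
```

```bash
python3 - <<'E'
from h import *
plan((.5162,-.2533,.069),56.9); headfit("t8")
st=status.sense(); N=np.array([.5988,-.1365]); d=st["tcp_pos"][:2]-N; r=np.hypot(*d); th=np.degrees(np.arctan2(*d[::-1])); print("r",r,"th",th)
M=R.from_quat(st["tool_rot"]).as_matrix()[:2,:2]
for dth in (7,14,21,28,35):
    a=np.radians(th-dth); print(dth,((N+r*np.array([np.cos(a),np.sin(a)])-st["tcp_pos"][:2])@M/.1).round(3),"turn",round(dth/45,3))
E
```

```text
t 13.55 tcp [ 0.5162 -0.2532  0.069 ] yaw 56.95 F [ 0.6 -0.7 -3.2] M [-0.19  0.13 -0.01] gap 0.257
 turn [0.004 0.    0.001]  shift [-0.001  0.    -0.   ]
56 w -9.0 14.0 mid 2.3 z 81.8 53
64 w -9.0 15.0 mid 2.9 z 82.1 54
72 w -9.0 15.0 mid 3.1 z 81.2 53
80 w -9.0 15.0 mid 3.1 z 81.3 55
88 w -8.0 15.0 mid 3.7 z 81.3 55
96 w -8.0 19.0 mid 5.2 z 82.2 57
104 w -17.0 26.0 mid 4.7 z 80.0 78
112 w -25.0 33.0 mid 4.0 z 77.9 116
120 w -26.0 36.0 mid 4.9 z 78.3 113
128 w -28.0 38.0 mid 5.0 z 79.4 136
136 w -28.0 37.0 mid 4.5 z 79.2 111
144 w -27.0 37.0 mid 5.0 z 78.7 83
152 w -26.0 14.0 mid -6.0 z 80.4 66
160 w -23.0 10.0 mid -6.4 z 80.2 13
r 0.14309259177918304 th -125.27605944533445
7 [ 0.017 -0.174] turn 0.156
14 [ 0.056 -0.344] turn 0.311
21 [ 0.115 -0.509] turn 0.467
28 [ 0.193 -0.665] turn 0.622
35 [ 0.29 -0.81] turn 0.778
```

The jaw is seated with no contact force. I'll start the clockwise sweep along an arc about the nut.

Call:
move_arm(
  plan=[
    [[0, 0, 0.04, 0, -0.043, 0, 1], [0, 0, 0.08, 0.01, -0.087, 0, 1], [0, 0, 0.12, 0.01, -0.13, 0, 1], [0, 0, 0.156, 0.017, -0.174, 0, 1], [0, 0, 0.195, 0.026, -0.217, 0, 1], [0, 0, 0.234, 0.035, -0.26, 0, 1], [0, 0, 0.273, 0.045, -0.302, 0, 1], [0, 0, 0.311, 0.056, -0.344, 0, 1]],
  ],
)

```text
t: 14.6
tcp_pos: [0.4921, -0.2309, 0.0694]
tool_rot: [0.931, 0.365, 0.002, 0.003]
force: [5.3, -1.7, -3.9]
finger_gap: 0.255
```

```bash
cat >> h.py <<'E'
def arc(steps=(7,14,21),C=(.5988,-.1365),r=.143):
    st=status.sense(); N=np.array(C); d=st["tcp_pos"][:2]-N; th=np.degrees(np.arctan2(*d[::-1]))
    x=R.from_quat(st["tool_rot"]).as_matrix(); M=x[:2,:2]
    tan=np.array([np.sin(np.radians(th)),-np.cos(np.radians(th))])
    print("t",round(st["t"],2),"r",np.hypot(*d).round(4),"th",th.round(1),"yaw",np.degrees(np.arctan2(x[1,0],x[0,0])).round(1),"F",st["force"].round(1),"Ftan",(st["force"][:2]@tan).round(2),"Frad",(st["force"][:2]@d/np.hypot(*d)).round(2),"gap",round(st["finger_gap"],3),"z",st["tcp_pos"][2].round(4))
    for k in steps:
        a=np.radians(th-k); print(k,((N+r*np.array([np.cos(a),np.sin(a)])-st["tcp_pos"][:2])@M/.1).round(3),"turn",round(k/45,3))
def yaws(name=None):
    "beam direction (between hinge and grip) and head direction from the top view"
    s=snapshot("top"); p=pts(s)
    if name: save(name,s["img"]); np.savez(name,**s)
    st=status.sense(); q=p[110:310,180:420].reshape(-1,3); q=q[(q[:,2]>.066)&(q[:,2]<.09)]
    t=st["tcp_pos"][:2]; N=np.array((.5988,-.1365)); u=(N-t)/np.linalg.norm(N-t); v=np.array([u[1],-u[0]])
    l=(q[:,:2]-t)@u*1e3; w=(q[:,:2]-t)@v*1e3
    base=np.degrees(np.arctan2(u[1],u[0]))
    for nm,lo,hi in(("beam",50,92),("head",112,142)):
        c=[]
        for a in range(lo,hi,5):
            m=(l>=a)&(l<a+5)&(abs(w)<(32 if nm=="beam" else 48))
            if m.sum()>5: c.append((a+2.5,(w[m].min()+w[m].max())/2,w[m].max()-w[m].min()))
        c=np.array(c)
        if len(c)>2: k=np.polyfit(c[:,0],c[:,1],1); print(nm,"dir",(base-np.degrees(np.arctan(k[0]))).round(1),"mids",c[:,1].round(1),"wid",c[:,2].round(0))
E
python3 - <<'E'
from h import *
arc(); yaws("t9")
E
```

```text
t 14.6 r 0.1425 th -138.5 yaw 42.8 F [ 5.3 -1.7 -3.9] Ftan -4.79 Frad -2.84 gap 0.255 z 0.0694
7 [ 0.01  -0.174] turn 0.156
14 [ 0.045 -0.345] turn 0.311
21 [ 0.102 -0.51 ] turn 0.467
beam dir 38.9 mids [-1.9  0.4  0.1  0.   0.1  0.2  0.5  0.3] wid [19. 23. 23. 23. 23. 23. 24. 24.]
head dir 40.8 mids [-1.   0.1 -0.9 -0.4 -0.4 -0.6] wid [54. 60. 61. 63. 65. 65.]
```

Call:
move_arm(
  plan=[
    [[0, 0, 0.04, 0, -0.043, 0, 1], [0, 0, 0.08, 0.0, -0.087, 0, 1], [0, 0, 0.12, 0.01, -0.13, 0, 1], [0, 0, 0.156, 0.01, -0.174, 0, 1], [0, 0, 0.195, 0.018, -0.217, 0, 1], [0, 0, 0.234, 0.026, -0.26, 0, 1], [0, 0, 0.273, 0.035, -0.302, 0, 1], [0, 0, 0.311, 0.045, -0.345, 0, 1]],
  ],
)

```text
t: 15.65
tcp_pos: [0.4724, -0.2032, 0.0694]
tool_rot: [0.968, 0.249, 0.003, 0.004]
force: [6.2, -1.6, -4.3]
finger_gap: 0.258
```

```bash
python3 - <<'E'
from h import *
arc(); yaws("t10")
E
```

```text
t 15.65 r 0.1429 th -152.2 yaw 28.8 F [ 6.2 -1.6 -4.3] Ftan -4.34 Frad -4.76 gap 0.258 z 0.0694
7 [ 0.013 -0.174] turn 0.156
14 [ 0.048 -0.345] turn 0.311
21 [ 0.103 -0.511] turn 0.467
beam dir 19.9 mids [-4.5 -0.8  0.4  0.1 -0.3 -0.1] wid [14. 22. 24. 24. 23. 24.]
head dir 27.6 mids [-0.6 -0.6 -0.4 -0.8 -0.3 -0.6] wid [56. 60. 62. 62. 65. 65.]
```

Call:
move_arm(
  plan=[
    [[0, 0, 0.04, 0, -0.043, 0, 1], [0, 0, 0.08, 0.01, -0.087, 0, 1], [0, 0, 0.12, 0.02, -0.13, 0, 1], [0, 0, 0.156, 0.03, -0.174, 0, 1], [0, 0, 0.195, 0.038, -0.217, 0, 1], [0, 0, 0.234, 0.046, -0.26, 0, 1], [0, 0, 0.273, 0.055, -0.302, 0, 1], [0, 0, 0.273, 0.055, -0.302, 0, 1]],
  ],
)

```text
t: 16.7
tcp_pos: [0.4611, -0.1742, 0.0691]
tool_rot: [0.989, 0.145, 0.002, 0.003]
force: [2.3, -6.0, -3.0]
finger_gap: 0.258
```

```bash
sed -i 's/("beam",50,92)/("beam",62,92)/' h.py; python3 - <<'E'
from h import *
arc(r=.141); yaws("t11")
E
```

```text
t 16.7 r 0.1428 th -164.7 yaw 16.6 F [ 2.3 -6.  -3. ] Ftan -6.35 Frad -0.63 gap 0.258 z 0.0691
7 [ 0.032 -0.171] turn 0.156
14 [ 0.068 -0.34 ] turn 0.311
21 [ 0.123 -0.503] turn 0.467
head dir 15.5 mids [-0.7 -0.1 -1.  -0.9 -0.7 -0.4] wid [53. 60. 60. 63. 65. 65.]
```

Call:
move_arm(
  plan=[
    [[0, 0, 0.02, 0, -0.022, 0, 1], [0, 0, 0.04, 0, -0.043, 0, 1], [0, 0, 0.06, 0.01, -0.065, 0, 1], [0, 0, 0.08, 0.01, -0.087, 0, 1], [0, 0, 0.1, 0.01, -0.109, 0, 1], [0, 0, 0.12, 0.02, -0.13, 0, 1], [0, 0, 0.14, 0.02, -0.151, 0, 1], [0, 0, 0.156, 0.02, -0.171, 0, 1]],
  ],
)

```text
t: 17.75
tcp_pos: [0.4577, -0.1575, 0.069]
tool_rot: [0.996, 0.084, 0.002, 0.003]
force: [0.2, -6.8, -3.8]
finger_gap: 0.259
```

```bash
python3 - <<'E'
from h import *
arc(r=.142); yaws("t12")
E
```

```text
t 17.75 r 0.1426 th -171.6 yaw 9.6 F [ 0.2 -6.8 -3.8] Ftan -6.73 Frad 0.75 gap 0.259 z 0.069
7 [ 0.02  -0.173] turn 0.156
14 [ 0.056 -0.342] turn 0.311
21 [ 0.111 -0.507] turn 0.467
beam dir 36.4 mids [9.4 9.4 0.1] wid [ 5.  4. 23.]
head dir 8.2 mids [-0.3 -0.5 -0.6 -0.7 -0.2 -0.3] wid [54. 60. 62. 64. 64. 65.]
```

Call:
move_arm(
  plan=[
    [[0, 0, 0.02, 0, -0.022, 0, 1], [0, 0, 0.04, 0, -0.043, 0, 1], [0, 0, 0.06, 0.01, -0.065, 0, 1], [0, 0, 0.08, 0.01, -0.087, 0, 1], [0, 0, 0.1, 0.01, -0.109, 0, 1], [0, 0, 0.12, 0.02, -0.13, 0, 1], [0, 0, 0.14, 0.02, -0.151, 0, 1], [0, 0, 0.156, 0.02, -0.173, 0, 1]],
  ],
)

```text
t: 18.8
tcp_pos: [0.4566, -0.1399, 0.0689]
tool_rot: [1.0, 0.023, 0.001, 0.002]
force: [0.0, -6.7, -3.3]
finger_gap: 0.258
```

```bash
python3 - <<'E'
from h import *
arc(r=.142); yaws("t13")
E
```

```text
t 18.8 r 0.1422 th -178.6 yaw 2.6 F [ 0.  -6.7 -3.3] Ftan -6.7 Frad 0.14 gap 0.258 z 0.0689
7 [ 0.016 -0.173] turn 0.156
14 [ 0.052 -0.342] turn 0.311
21 [ 0.107 -0.507] turn 0.467
beam dir 12.7 mids [9.4 5.7 3.1 3.2 3.4 3.7] wid [ 8. 16. 22. 22. 22. 22.]
head dir 1.5 mids [0.1 0.5 0.6 0.8 0.  0.2] wid [55. 59. 63. 63. 65. 65.]
```

Call:
move_arm(
  plan=[
    [[0, 0, 0.02, 0, -0.022, 0, 1], [0, 0, 0.04, 0, -0.043, 0, 1], [0, 0, 0.06, 0, -0.065, 0, 1], [0, 0, 0.08, 0.01, -0.087, 0, 1], [0, 0, 0.1, 0.01, -0.109, 0, 1], [0, 0, 0.12, 0.01, -0.13, 0, 1], [0, 0, 0.12, 0.01, -0.13, 0, 1], [0, 0, 0.12, 0.01, -0.13, 0, 1]],
  ],
)

```text
t: 19.85
tcp_pos: [0.4578, -0.127, 0.069]
tool_rot: [1.0, -0.024, 0.002, 0.002]
force: [1.6, -6.0, -3.2]
finger_gap: 0.257
```

```bash
python3 - <<'E'
from h import *
arc(r=.142); yaws("t14"); s=dict(np.load("t14.npz"))
save("t14c",cv2.resize(s["img"][130:270,220:360],None,fx=4,fy=4,interpolation=cv2.INTER_CUBIC))
E
```

```text
t 19.85 r 0.1413 th 176.1 yaw -2.8 F [ 1.6 -6.  -3.2] Ftan -5.84 Frad -2.03 gap 0.257 z 0.069
7 [ 0.007 -0.173] turn 0.156
14 [ 0.042 -0.343] turn 0.311
21 [ 0.097 -0.507] turn 0.467
beam dir -8.1 mids [5.6 5.3 6.1 6.  6.6 7.4] wid [22. 22. 24. 23. 22. 24.]
head dir -0.7 mids [1.4 2.2 2.  1.9 0.7 0.4] wid [53. 59. 63. 63. 65. 65.]
```

View pics/t14c.png

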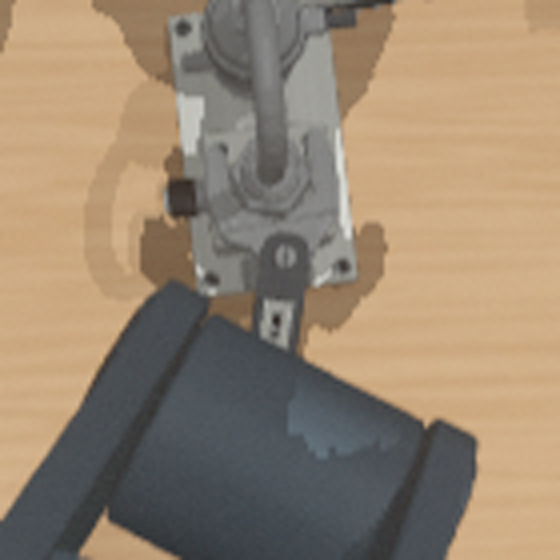

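The crop shows the beam tilted at the hinge (285,255). Head is at about −1°, beam at about −8°, and the force has started to fall, so break-over has begun. I'll go a little further about the hinge.

Call:
move_arm(
  plan=[
    [[0, 0, 0.025, 0, -0.02, 0, 1], [0, 0, 0.05, 0.005, -0.04, 0, 1], [0, 0, 0.075, 0.008, -0.06, 0, 1], [0, 0, 0.1, 0.01, -0.08, 0, 1], [0, 0, 0.125, 0.013, -0.1, 0, 1], [0, 0, 0.15, 0.016, -0.12, 0, 1], [0, 0, 0.15, 0.016, -0.12, 0, 1], [0, 0, 0.15, 0.016, -0.12, 0, 1]],
  ],
)

```text
t: 20.9
tcp_pos: [0.4604, -0.1152, 0.069]
tool_rot: [0.997, -0.083, 0.003, 0.002]
force: [3.5, -5.6, -3.9]
finger_gap: 0.259
```

```bash
python3 - <<'E'
from h import *
arc(r=.142); yaws("t15"); s=dict(np.load("t15.npz"))
save("t15c",cv2.resize(s["img"][130:270,220:360],None,fx=4,fy=4,interpolation=cv2.INTER_CUBIC))
E
```

```text
t 20.9 r 0.14 th 171.2 yaw -9.6 F [ 3.5 -5.6 -3.9] Ftan -5.02 Frad -4.27 gap 0.259 z 0.069
7 [-0.012 -0.173] turn 0.156
14 [ 0.017 -0.344] turn 0.311
21 [ 0.067 -0.51 ] turn 0.467
beam dir -15.1 mids [ 7.3  8.2  8.8  9.1 10.2  9.9] wid [24. 24. 22. 24. 23. 23.]
head dir -4.2 mids [2.4 2.2 2.4 1.9 1.1 0.3] wid [56. 60. 62. 66. 66. 66.]
```

View pics/t15c.png

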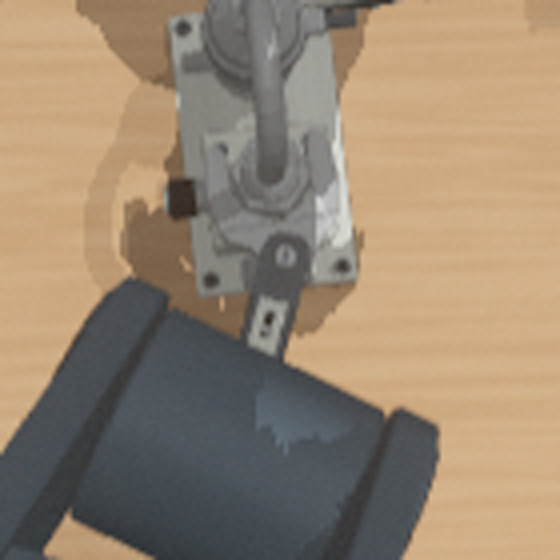

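Break-over is clear: the hinge is unmoved at (285,255), the beam is at about −15° against a head at about 0 to −4°, and the force has fallen from 6.7 to 5.0 N. I'll stop here and ease off.

```bash
python3 - <<'E'
from h import *
for P,y in (((.4578,-.127,.069),-2.8),((.4566,-.1399,.069),2.6),((.4577,-.1575,.069),9.6)): plan(P,y)
E
```

```text
t 20.95 tcp [ 0.4605 -0.1152  0.069 ] yaw -9.55 F [ 3.4 -5.9 -3.5] M [-1.06 -0.13 -0.09] gap 0.259
 turn [ 0.006 -0.008 -0.15 ]  shift [-0.007  0.121  0.   ]
t 20.95 tcp [ 0.4605 -0.1152  0.069 ] yaw -9.55 F [ 3.4 -5.9 -3.5] M [-1.06 -0.13 -0.09] gap 0.259
 turn [ 0.006 -0.007 -0.27 ]  shift [0.003 0.25  0.001]
t 20.95 tcp [ 0.4605 -0.1152  0.069 ] yaw -9.55 F [ 3.4 -5.9 -3.5] M [-1.06 -0.13 -0.09] gap 0.259
 turn [ 0.006 -0.007 -0.426]  shift [0.043 0.422 0.002]
```

Call:
move_arm(
  plan=[
    [[0, 0, -0.07, -0.003, 0.06, 0, 1], [0, 0, -0.15, -0.007, 0.12, 0, 1], [0, 0, -0.21, -0.002, 0.185, 0, 1], [0, 0, -0.27, 0.003, 0.25, 0, 1], [0, 0, -0.32, 0.015, 0.3, 0, 1], [0, 0, -0.37, 0.027, 0.35, 0, 1], [0, 0, -0.42, 0.04, 0.4, 0, 1], [0, 0, -0.42, 0.04, 0.4, 0, 1]],
  ],
)

```text
t: 21.95
tcp_pos: [0.4574, -0.1556, 0.069]
tool_rot: [0.997, 0.082, 0.002, 0.003]
force: [1.1, -6.0, -3.4]
finger_gap: 0.258
```

```bash
python3 - <<'E'
from h import *
arc(); yaws("t16")
E
```

```text
t 21.95 r 0.1427 th -172.3 yaw 9.4 F [ 1.1 -6.  -3.4] Ftan -6.09 Frad -0.25 gap 0.258 z 0.069
7 [ 0.013 -0.174] turn 0.156
14 [ 0.05  -0.345] turn 0.311
21 [ 0.107 -0.51 ] turn 0.467
beam dir 19.2 mids [7.9 8.9 7.9 4.9] wid [ 8.  5.  8. 12.]
head dir 7.9 mids [ 0.  -0.2 -0.4 -0.5  0.1 -0.3] wid [54. 60. 62. 64. 64. 65.]
```

Call:
move_arm(
  plan=[
    [[0, 0, -0.02, 0.005, 0.02, 0, 1], [0, 0, -0.04, 0.008, 0.05, 0, 1], [0, 0, -0.07, 0.01, 0.08, 0, 1], [0, 0, -0.09, 0.015, 0.1, 0, 1], [0, 0, -0.09, 0.015, 0.1, 0, 1], [0, 0, -0.09, 0.015, 0.1, 0, 1], [0, 0, -0.09, 0.015, 0.1, 0, 1], [0, 0, -0.09, 0.015, 0.1, 0, 1]],
  ],
)

```text
t: 23.0
tcp_pos: [0.4585, -0.1624, 0.0685]
tool_rot: [0.993, 0.117, 0.0, 0.0]
force: [-1.7, 1.3, -3.5]
finger_gap: 0.259
```

```bash
python3 - <<'E'
from h import *
arc(); yaws("t17"); s=dict(np.load("t17.npz"))
save("t17c",cv2.resize(s["img"][130:270,220:360],None,fx=4,fy=4,interpolation=cv2.INTER_CUBIC))
E
```

```text
t 23.0 r 0.1427 th -169.6 yaw 13.4 F [-1.7  1.3 -3.5] Ftan 1.58 Frad 1.4 gap 0.259 z 0.0685
7 [ 0.016 -0.174] turn 0.156
14 [ 0.057 -0.343] turn 0.311
21 [ 0.118 -0.507] turn 0.467
head dir 8.7 mids [-1.2 -0.5 -0.4 -0.4 -0.4 -0.2] wid [54. 59. 61. 63. 65. 63.]
```

View pics/t17c.png

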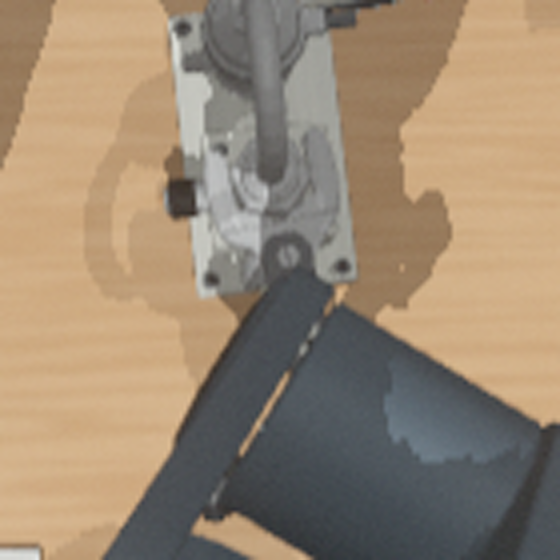

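The crop shows the hinge at (288,253), only a few pixels from where it was during break-over, and the force is near zero. The handle is straight and unloaded. I'll centre it in the jaw play, then draw back.

```bash
python3 - <<'E'
from h import *
plan((.4611,-.1742,.0695),16.6); print(status.sense()["tool_rot"])
E
```

```text
t 23.05 tcp [ 0.4585 -0.1624  0.0685] yaw 13.44 F [-3.4  1.2 -1.4] M [0.11 0.49 0.05] gap 0.255
 turn [ 0.001 -0.    -0.07 ]  shift [-0.002  0.121 -0.01 ]
[9.93132447e-01 1.16994430e-01 1.55539369e-04 4.71597567e-04]
```

Call:
move_arm(
  plan=[
    [[0, 0, -0.02, 0, 0.03, 0, 1], [0, 0, -0.04, 0, 0.06, 0, 1], [0, 0, -0.06, 0, 0.09, 0, 1], [0, 0, -0.07, 0, 0.12, 0, 1], [0, 0, -0.07, 0, 0.12, 0, 1], [0, 0, -0.07, 0, 0.12, 0, 1], [0, 0, -0.07, 0, 0.12, 0, 1], [0, 0, -0.07, 0, 0.12, 0, 1]],
  ],
)

```text
t: 24.05
tcp_pos: [0.4623, -0.175, 0.0688]
tool_rot: [0.99, 0.144, 0.001, 0.002]
force: [-5.1, -1.8, -2.4]
finger_gap: 0.255
```

```bash
python3 - <<'E'
from h import *
arc(); yaws("t18")
E
```

```text
t 24.05 r 0.1418 th -164.2 yaw 16.6 F [-5.1 -1.8 -2.4] Ftan -0.32 Frad 5.35 gap 0.255 z 0.0688
7 [ 0.002 -0.174] turn 0.156
14 [ 0.036 -0.345] turn 0.311
21 [ 0.091 -0.511] turn 0.467
head dir 16.3 mids [-0.5 -0.2 -0.8 -1.  -0.6 -0.6] wid [54. 60. 61. 63. 66. 65.]
```

Call:
move_arm(
  plan=[
    [[0, 0, 0, -0.04, 0, 0, 1], [0, 0, 0, -0.1, 0, 0, 1], [0, 0, 0, -0.18, 0, 0, 1], [0, 0, 0, -0.28, 0, 0, 1], [0, 0, 0, -0.38, 0, 0, 1], [0, 0, 0, -0.48, 0, 0, 1], [0, 0, 0, -0.58, 0, 0, 1], [0, 0, 0, -0.68, 0, 0, 1]],
  ],
)

```text
t: 25.1
tcp_pos: [0.3964, -0.1943, 0.0686]
tool_rot: [0.99, 0.144, 0.001, 0.001]
force: [-0.2, -0.1, -3.9]
finger_gap: 0.258
```

```bash
python3 - <<'E'
from h import *
plan((.42,-.25,.069),55); plan((.436,-.26,.0115),91.6)
q=pts(snapshot("top"))[140:190,260:315].reshape(-1,3); q=q[(q[:,2]>.062)&(q[:,2]<.09)]; q=q[(np.hypot(q[:,0]-.5988,q[:,1]+.1365)<.024)]
from scipy.optimize import minimize_scalar
b=q[q[:,2]>.072]; r=b[:,:2]-[.5988,-.1365]
f=lambda a:-np.sum(np.sort((np.hypot(*r.T)*np.cos(np.mod(np.arctan2(r[:,1],r[:,0])-np.radians(a),np.pi/3)-np.pi/6)-.018).clip(0))[-40:])
print(len(b),[(a,round(-f(a)*1e3,1)) for a in range(0,60,5)])
E
```

```text
t 25.1 tcp [ 0.3964 -0.1943  0.0686] yaw 16.55 F [-0.2 -0.1 -3.9] M [-0.04  0.2   0.03] gap 0.258
 turn [ 0.004 -0.001 -0.854]  shift [ 0.068  0.601 -0.002]
t 25.1 tcp [ 0.3964 -0.1943  0.0686] yaw 16.55 F [-0.2 -0.1 -3.9] M [-0.04  0.2   0.03] gap 0.258
 turn [ 0.005  0.    -1.668]  shift [0.192 0.741 0.573]
213 [(0, np.float64(30.3)), (5, np.float64(28.3)), (10, np.float64(23.7)), (15, np.float64(17.8)), (20, np.float64(11.8)), (25, np.float64(5.6)), (30, np.float64(1.7)), (35, np.float64(4.5)), (40, np.float64(11.4)), (45, np.float64(19.0)), (50, np.float64(25.3)), (55, np.float64(29.3))]
```

Call:
move_arm(
  plan=[
    [[0, 0, -0.1, 0, 0.07, 0, 1], [0, 0, -0.2, 0.01, 0.15, 0, 1], [0, 0, -0.3, 0.02, 0.22, 0, 1], [0, 0, -0.4, 0.03, 0.3, 0, 1], [0, 0, -0.51, 0.04, 0.37, 0, 1], [0, 0, -0.62, 0.05, 0.45, 0, 1], [0, 0, -0.74, 0.06, 0.52, 0, 1], [0, 0, -0.85, 0.07, 0.6, 0, 1]],
  ],
)

```text
t: 26.15
tcp_pos: [0.4209, -0.2499, 0.0687]
tool_rot: [0.887, 0.462, 0.001, 0.002]
force: [0.4, -1.1, -3.2]
finger_gap: 0.258
```

```bash
python3 - <<'E'
from h import *
plan((.436,-.26,.05),91.6)
from scipy.optimize import minimize
for n in ("top","scene"):
    q=pts(snapshot(n)).reshape(-1,3); c=np.hypot(q[:,0]-.5988,q[:,1]+.1365)
    b=q[(c<.026)&(q[:,2]>.061)&(q[:,2]<.0785)]; e=q[(c<.026)&(q[:,2]>.0785)&(q[:,2]<.085)]
    print(n,len(b),len(e))
    if len(b)<8: continue
    for a in range(0,60,5):
        def cost(v):
            r=b[:,:2]-v; k=np.mod(np.arctan2(r[:,1],r[:,0])-np.radians(a),np.pi/3)-np.pi/6
            return np.mean(np.minimum(abs(np.hypot(*r.T)*np.cos(k)-.018),.004))
        f=minimize(cost,(.5988,-.1365),method="Nelder-Mead"); print(a,round(f.fun*1e3,2),f.x.round(4),end="; ")
    print()
E
```

```text
t 26.15 tcp [ 0.4209 -0.2499  0.0687] yaw 54.98 F [ 0.4 -1.1 -3.2] M [-0.13  0.15  0.02] gap 0.258
 turn [ 0.004  0.002 -0.814]  shift [0.004 0.181 0.188]
top 30 125
0 1.39 [ 0.5985 -0.1357]; 5 1.41 [ 0.5987 -0.1352]; 10 1.36 [ 0.5991 -0.1349]; 15 1.17 [ 0.5991 -0.1354]; 20 0.91 [ 0.5991 -0.1354]; 25 0.62 [ 0.5993 -0.136 ]; 30 0.38 [ 0.5991 -0.1361]; 35 0.7 [ 0.5988 -0.136 ]; 40 0.94 [ 0.599  -0.1358]; 45 1.13 [ 0.5991 -0.1357]; 50 1.28 [ 0.5989 -0.1363]; 55 1.36 [ 0.5986 -0.1361]; 
scene 116 83
0 1.49 [ 0.5974 -0.1369]; 5 1.46 [ 0.5977 -0.1366]; 10 1.4 [ 0.5974 -0.1367]; 15 1.3 [ 0.5971 -0.1366]; 20 1.24 [ 0.597  -0.1367]; 25 1.2 [ 0.5973 -0.1369]; 30 1.18 [ 0.5974 -0.1367]; 35 1.28 [ 0.5974 -0.137 ]; 40 1.43 [ 0.5974 -0.1368]; 45 1.5 [ 0.5966 -0.137 ]; 50 1.53 [ 0.5969 -0.137 ]; 55 1.51 [ 0.5971 -0.137 ];
```

The nut fit after withdrawal gives corners at about 30°, which doesn't match the head motion. I'll trace the nut's angle through the saved frames.

```bash
python3 - <<'E'
from h import *
import os
def ang(q):
    r=q[:,:2]-[.599,-.1361]; c=np.hypot(*r.T); r=r[(c<.024)&(q[:,2]>.0795)&(q[:,2]<.086)]
    th=np.arctan2(r[:,1],r[:,0]); rad=np.hypot(*r.T)
    A=np.arange(0,60,1.); f=[np.sum((rad*np.cos(np.mod(th-np.radians(a),np.pi/3)-np.pi/6)-.018).clip(0))*1e3 for a in A]
    i=np.argmin(f); return A[i],round(f[i],2),round(max(f),1),len(r)
for n in ("top","t6","t8","t9","t10","t11","t12","t13","t14","t15","t16","t17","t18"):
    s=dict(np.load(n+".npz")); print(n,ang(pts(s).reshape(-1,3)))
s=snapshot("top"); np.savez("t19",**s); print("now",ang(pts(s).reshape(-1,3)))
E
```

```text
top (np.float64(58.0), np.float64(0.0), np.float64(14.5), 132)
t6 (np.float64(57.0), np.float64(0.0), np.float64(17.9), 132)
t8 (np.float64(55.0), np.float64(14.34), np.float64(24.6), 139)
t9 (np.float64(59.0), np.float64(26.15), np.float64(46.0), 140)
t10 (np.float64(48.0), np.float64(38.49), np.float64(52.3), 142)
t11 (np.float64(33.0), np.float64(23.88), np.float64(39.3), 138)
t12 (np.float64(25.0), np.float64(31.46), np.float64(49.5), 133)
t13 (np.float64(24.0), np.float64(32.46), np.float64(48.2), 141)
t14 (np.float64(25.0), np.float64(36.84), np.float64(51.8), 139)
t15 (np.float64(36.0), np.float64(39.68), np.float64(46.1), 140)
t16 (np.float64(23.0), np.float64(18.38), np.float64(41.4), 146)
t17 (np.float64(21.0), np.float64(32.83), np.float64(41.8), 141)
t18 (np.float64(38.0), np.float64(22.08), np.float64(42.7), 139)
now (np.float64(32.0), np.float64(0.49), np.float64(8.1), 141)
```

```bash
python3 - <<'E'
from h import *
def ang(q,zl=.0795):
    r=q[:,:2]-[.599,-.1361]; c=np.hypot(*r.T); k=(c<.0215)&(q[:,2]>.055)&(q[:,2]<.087)
    th=np.arctan2(r[:,1],r[:,0])[k]; c=c[k]; nut=q[k,2]>zl
    m=(c>.0165); A=np.arange(0,60,2.)
    # correlation: nut pixels should be inside hexagon, others outside
    f=[]
    for a in A:
        e=c[m]*np.cos(np.mod(th[m]-np.radians(a),np.pi/3)-np.pi/6)-.018
        f.append(np.sum(np.where(nut[m],e.clip(0),(-e).clip(0)))*1e3)
    o=np.argsort(f)[:4]; return A[o],np.round(np.array(f)[o],1),round(max(f),1),m.sum()
for n in ("top","t6","t9","t10","t11","t12","t13","t15","t16","t17","t18","t19"):
    s=dict(np.load(n+".npz")); print(n,*ang(pts(s).reshape(-1,3)))
for n,(u,v) in dict(t14=(291.2,193.7),t15=(291.2,193.7),t17=(292,193.2)).items():
    p=pts(dict(np.load(n+".npz")))[round(v),round(u)]; d=np.array([.5988,-.1365])-p[:2]; print(n,p.round(4),np.degrees(np.arctan2(d[1],d[0])).round(1),np.hypot(*d).round(4))
out=[np.load(n+".npz")["img"][145:205,255:325] for n in("t12","t16","t18","t19")]
save("cmp",np.vstack([np.hstack([cv2.resize(o,None,fx=5,fy=5,interpolation=cv2.INTER_CUBIC) for o in out[i:i+2]]) for i in(0,2)]))
E
```

```text
top [58. 56.  0.  2.] [10.2 10.6 10.8 13.4] 37.1 84
t6 [58.  0. 56. 54.] [ 7.8  8.8  8.8 12.1] 43.6 85
t9 [56. 58. 54.  0.] [ 9.6 10.4 11.3 11.5] 39.1 98
t10 [42. 44. 40. 46.] [15.3 15.3 16.9 17.3] 38.4 92
t11 [32. 30. 34. 28.] [13.9 14.  15.9 16.2] 45.6 104
t12 [26. 24. 28. 22.] [10.4 11.  12.3 13.8] 38.3 100
t13 [26. 24. 28. 22.] [10.1 10.5 12.  12.2] 47.0 103
t15 [26. 24. 28. 30.] [16.1 16.9 17.  18.3] 38.6 102
t16 [24. 26. 22. 28.] [13.2 14.1 15.1 16.6] 46.3 105
t17 [26. 28. 24. 30.] [21.6 22.2 23.6 24. ] 41.7 103
t18 [32. 34. 36. 30.] [16.6 16.7 17.2 17.7] 47.7 107
t19 [30. 28. 32. 26.] [10.3 10.8 11.1 12.1] 33.5 90
t14 [ 0.5563 -0.1425  0.0855] 8.0 0.0429
t15 [ 0.5565 -0.1425  0.0839] 8.1 0.0427
t17 [ 0.5587 -0.1446  0.0817] 11.4 0.0409
```

View pics/cmp.png

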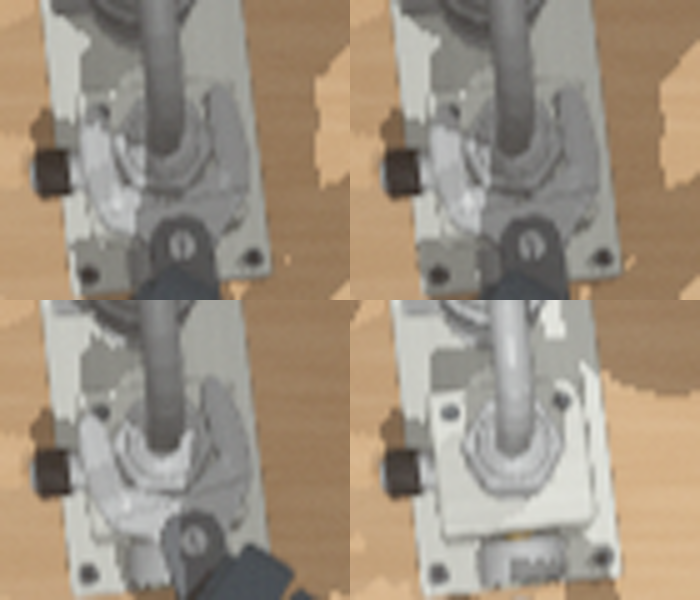

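The four panels show the nut's hexagon turned well clockwise of its start. Direct hinge position gives head ≈8° and beam ≈−15° at break-over. The nut may have been dragged back a few degrees while easing off, but the torque trend puts it around 0.5–0.7, well past "tight". I'll lay the wrench down at its original place, which is free.

Call:
move_arm(
  plan=[
    [[0, 0, -0.1, 0, 0.03, 0.03, 1], [0, 0, -0.2, 0, 0.06, 0.08, 1], [0, 0, -0.31, 0, 0.09, 0.14, 1], [0, 0, -0.42, 0, 0.11, 0.2, 1], [0, 0, -0.53, 0, 0.14, 0.26, 1], [0, 0, -0.64, 0, 0.16, 0.32, 1], [0, 0, -0.74, 0, 0.18, 0.38, 1], [0, 0, -0.81, 0, 0.18, 0.4, 1]],
  ],
)

```text
t: 27.3
tcp_pos: [0.4356, -0.2597, 0.0285]
tool_rot: [0.699, 0.715, 0.0, 0.002]
force: [0.4, -0.1, -3.3]
finger_gap: 0.259
```

```bash
python3 - <<'E'
from h import *
plan((.436,-.26,.0075),91.6); headz=pts(snapshot("top"))[225:290,255:385].reshape(-1,3); headz=headz[headz[:,2]>.012]
for y in np.arange(-.3,-.09,.03):
    a=headz[abs(headz[:,1]-y)<.008]; 
    if len(a)>5: print(round(y,2),a[:,0].min().round(3),a[:,0].max().round(3),np.median(a[:,2]).round(4))
E
```

```text
t 27.3 tcp [ 0.4356 -0.2597  0.0285] yaw 91.29 F [ 0.4 -0.1 -3.3] M [-0.15 -0.04  0.02] gap 0.259
 turn [ 0.003  0.002 -0.007]  shift [-0.002  0.003  0.21 ]
-0.24 0.411 0.492 0.3657
-0.21 0.415 0.481 0.4287
-0.15 0.443 0.461 0.743
-0.12 0.446 0.473 0.7601
```

Call:
move_arm(
  plan=[
    [[0, 0, 0, 0, 0, 0.04, 1], [0, 0, 0, 0, 0, 0.08, 1], [0, 0, 0, 0, 0, 0.12, 1], [0, 0, 0, 0, 0, 0.15, 1], [0, 0, 0, 0, 0, 0.17, 1], [0, 0, 0, 0, 0, 0.19, 1], [0, 0, 0, 0, 0, 0.2, 1], [0, 0, 0, 0, 0, 0.205, 1]],
  ],
)

```text
t: 28.35
tcp_pos: [0.4358, -0.2601, 0.0083]
tool_rot: [0.699, 0.715, 0.0, 0.002]
force: [0.0, -0.0, -3.0]
finger_gap: 0.257
```

```bash
python3 - <<'E'
from h import *
plan((.436,-.26,.0065),91.6)
E
```

```text
t 28.35 tcp [ 0.4358 -0.2601  0.0083] yaw 91.26 F [ 0. -0. -3.] M [-0.23  0.03  0.01] gap 0.257
 turn [ 0.003  0.003 -0.008]  shift [0.001 0.002 0.018]
```

Call:
move_arm(
  plan=[
    [[0, 0, 0, 0, 0, 0.005, 1], [0, 0, 0, 0, 0, 0.01, 1], [0, 0, 0, 0, 0, 0.015, 1], [0, 0, 0, 0, 0, 0.02, 1], [0, 0, 0, 0, 0, 0.023, 1], [0, 0, 0, 0, 0, 0.026, 1], [0, 0, 0, 0, 0, 0.028, 1], [0, 0, 0, 0, 0, 0.028, 1]],
  ],
)

```text
t: 29.35
tcp_pos: [0.4359, -0.2603, 0.0058]
tool_rot: [0.699, 0.715, 0.0, 0.002]
force: [-1.3, -1.9, 3.8]
finger_gap: 0.26
```

Table contact is light. I'll release, retreat straight up and check.

Call:
move_arm(
  plan=[
    [[0, 0, 0, 0, 0, 0, 0.7], [0, 0, 0, 0, 0, 0, 0.5], [0, 0, 0, 0, 0, 0, 0.2], [0, 0, 0, 0, 0, 0, 0], [0, 0, 0, 0, 0, 0, 0], [0, 0, 0, 0, 0, 0, 0], [0, 0, 0, 0, 0, -0.05, 0], [0, 0, 0, 0, 0, -0.12, 0]],
  ],
)

```text
t: 30.35
tcp_pos: [0.4356, -0.26, 0.0178]
tool_rot: [0.699, 0.715, 0.0, 0.001]
force: [-0.4, -1.2, -0.3]
finger_gap: 0.996
```

Call:
move_arm(
  plan=[
    [[0, 0, 0, 0, 0, -0.1, 0], [0, 0, 0, 0, 0, -0.25, 0], [0, 0, 0, 0, 0, -0.4, 0], [0, 0, 0, 0, 0, -0.55, 0], [0, 0, 0, 0, 0, -0.7, 0], [0, 0, 0, 0, 0, -0.85, 0], [0, 0, 0, 0, 0, -1.0, 0], [0, 0, 0, 0, 0, -1.0, 0]],
  ],
)

```text
t: 31.35
tcp_pos: [0.4362, -0.2605, 0.1188]
tool_rot: [0.699, 0.715, 0.0, 0.003]
force: [-0.2, 0.1, -0.8]
finger_gap: 0.995
```

Call:
move_arm(
  plan=[
    [[0, 0, 0, -0.1, 0, -0.1, 0], [0, 0, 0, -0.25, 0, -0.2, 0], [0, 0, 0, -0.4, 0, -0.3, 0], [0, 0, 0, -0.55, 0, -0.4, 0], [0, 0, 0, -0.7, 0, -0.5, 0], [0, 0, 0, -0.85, 0, -0.5, 0], [0, 0, 0, -1.0, 0, -0.5, 0], [0, 0, 0, -1.0, 0, -0.5, 0]],
  ],
)

```text
t: 32.35
tcp_pos: [0.4375, -0.3609, 0.1672]
tool_rot: [0.7, 0.714, 0.0, 0.002]
force: [0.3, 0.4, 1.1]
finger_gap: 1.0
```

```bash
python3 - <<'E'
from h import *
st=status.sense(); print(st["t"],st["tcp_pos"],st["force"],st["finger_gap"])
s0=dict(np.load("top.npz")); s=snapshot("top"); p=pts(s); p0=pts(s0); save("end",s["img"])
for n,b in dict(dish=(230,268,188,222),twz=(262,288,168,235),bottle=(125,175,168,215)).items():
    for P in(p0,p):
        a=P[b[0]:b[1],b[2]:b[3]].reshape(-1,3); a=a[a[:,2]>.006]; print(n,a.mean(0).round(4),len(a))
for nm,P in(("before",p0),("after",p)):
    q=P[228:285,262:380].reshape(-1,3); q=q[(q[:,2]>.006)&(q[:,2]<.04)]; print(nm,cv2.minAreaRect((q[:,:2]*1e3).astype(np.float32)),len(q),[np.median(q[abs(q[:,1]-y)<.01,2]).round(4) for y in(-.13,-.18,-.23,-.29)])
s=snapshot("wrist"); q=pts(s).reshape(-1,3); q=q[(q[:,2]>.006)&(q[:,2]<.04)&(abs(q[:,0]-.435)<.06)&(q[:,1]<-.08)&(q[:,1]>-.33)]
print("wrist",cv2.minAreaRect((q[:,:2]*1e3).astype(np.float32)),[np.median(q[abs(q[:,1]-y)<.01,2]).round(4) for y in(-.13,-.18,-.23,-.29)])
E
```

```text
32.35 [ 0.43745615 -0.36093481  0.1672419 ] [0.25854892 0.39241756 1.12430449] 1.0003099682187162
dish [0.4535 0.0383 0.0143] 633
dish [0.4536 0.0384 0.0144] 630
twz [0.4001 0.0458 0.0076] 182
twz [0.3991 0.0473 0.0076] 187
bottle [0.6467 0.0589 0.0872] 1560
bottle [0.6467 0.0589 0.087 ] 1563
before ((430.8753662109375, -200.34573364257812), (209.8798828125, 66.23394775390625), 88.72978210449219) 1303 [np.float64(0.0164), np.float64(0.0194), np.float64(0.0194), np.float64(0.0187)]
after ((431.8601379394531, -201.37777709960938), (207.4346466064453, 64.22220611572266), 88.73140716552734) 1288 [np.float64(0.0165), np.float64(0.0195), np.float64(0.019), np.float64(0.0194)]
wrist ((436.2336730957031, -251.68588256835938), (24.40273666381836, 113.68716430664062), 1.8119639158248901) [np.float64(nan), np.float64(nan), np.float64(0.0198), np.float64(0.0202)]
  return _methods._mean(a, axis=axis, dtype=dtype,
  ret = ret.dtype.type(ret / rcount)
```

The wrench lies flat and straight, the bystanders haven't moved, and the robot is clear.

```bash
python3 -c "
from station import manip
print(manip.sign_off())"
```

```text
the job is handed in; nothing more can be done
None
```

The nut is tightened and the wrench is back, flat on the table, at the spot it came from. The job is handed in at about 32 s of the 69 s.

- **Grasp:** The first attempt closed above the grip without touching it. The fingertips sat higher than the stated geometry gives. I went 21 mm lower and the second attempt held.
- **Tightening:** I slid the jaw on from the front right and swept it clockwise until the handle broke over. The sideways force rose to about 6.7 N, then fell to about 5 N.
- **Break-over angle:** Measuring the hinge position directly gives about 0.40 rad at the furthest point. A coarser fit during the move had suggested less, so I went a little beyond the 0.15–0.35 target band. It stayed short of the 0.5 forced limit.
- **Nut:** The last check has it turned about 27° (0.48 rad) clockwise from its start. From the torque trend I estimate a final angle around 0.6, which counts as tight.
- **Last checks:** The wrench rests straight and flat. The dish and bottle have not moved. The tweezers' reading differs by about 1–2 mm, which is measurement noise. The gripper is open and clear.

**Check that disagreed:** The nut read about 25° during break-over and about 30° after the wrench came off. The jaw may have dragged it back a few degrees while easing off, or this may be camera error, since the jaw partly hid the nut. I did not tighten it again.

I viewed 12 pictures, two past the budget of 10.

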